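# Seat the keyed rotor in the tube spinner and hold it down

### The arm

A 6-joint arm with a two-finger parallel gripper is mounted at the origin on a cart in front of the work surface, level with it; the furniture and walls round the work are solid. World frame = base frame: x ahead of the robot, y to its left, z up, the work surface at z = 0. Lengths are in mm, angles in rad, forces in N, time in s.
With the tool pointing down it reaches from about 350 to 775 mm from the base axis. Payload 7.3 kg.
Tool frame: the origin (TCP) lies on the front face of the gripper's body, between the roots of the fingers; the fingertips stand 66 mm ahead of it and the grasp point (between the pads) lies 47 mm ahead of it (bot.tip_extent is the distance from the TCP to the fingertips, in mm); z points along the fingers, y is the line along which they close (so a half turn about z gives the same grasp; the last joint's range is limited). The gripper opens to 92 mm and grips with 3 to 60 N. Pads are 19 mm wide; open, the fingers measure 130 mm over their backs; the gripper's body (75 mm by 190 mm) begins 47 mm behind the grasp point.
Start: joints at [-1.304, 0.342, 1.524, -0, 1.275, -0.146], TCP at [210.639, -480.905, 292.241] pointing down, gripper open.
Joint ranges: [-2.53, 2.53], [-0.77, 2.02], [0.04, 2.7], [-1, 4.14], [0.28, 2.66], [-3.11, 3.11]. Speed limits (rad/s): [2.57, 2.57, 3.14, 3.14, 3.14, 3.14].

### API

Orientations are given as [roll, pitch, yaw] about the fixed x, y, z axes, in that order (R = Rz(yaw) Ry(pitch) Rx(roll)).
In Python, from plant import readout, viewer, order, bot gives the robot as it stands.
- The arm moves only by the shell command python3 -m creep 'ROWS'. ROWS is text: rows parted by semicolons, each of 7 numbers parted by spaces: the shift along the world's x, y, z in m, then the turn, a rotation vector about the world's x, y, z in rad, then the opening in per cent of the stroke, from 0 (shut) to 100 (fully open). A call has 1 to 8 rows; each row shifts and turns the commanded pose from where the row before left it; what a row does not reach is not made up. A row lasts 1/12 s, in which the tool goes at most 41.7 mm and 7.16 degrees, less where a joint would pass 70% of its speed; a pose out of reach is approached as far as the arm can. A call is refused whole if a number of a shift passes 0.0417 or a number of a turn 0.125, either way. A call with a gripper value outside its range is refused whole. The fingers move at their own pace and stop on an object; the grip force is fixed at half the most. Time passes only in rows, so rows that do not move let the fingers close. It gives the time, the measured TCP pose, the force, the opening and the grip force at its end, in the units of the state.
- readout.get_obs(): the state, without advancing time (a new reading comes with each control period).
- viewer.capture(name): name is "side" or "top"; returns the picture (420x560x3 uint8, red, green, blue); there is no depth.
- viewer.camera_info(name): a dict with "fx", "fy", "cx", "cy" (pixels), "origin" and "rotation" of the camera in the world. Camera axes: x right, y up, looking along -z (the intrinsics and any distortion apply to the point x, -y, -z); pixel columns grow to the right and rows downward; lengths in mm; the calibration is good to about 2 mm. A picture is of the moment at which its call begins. camera_info takes no time and is no camera call.
- order.close_job(): hands the job in; it is judged then, once.
The state is a dict: "time": time; "joint_positions": joint angles; "dq": joint speeds; "tau": joint torques, N m; "tool_pos": TCP position; "tcp_rot": TCP orientation; "contact_force": force on the tool from outside, world axes, zero at the start; "moment": the same for the moment, N m; "grip_width": finger opening in mm; "finger_force": force on a finger pad.
Only numpy, scipy, OpenCV 4.12 (cv2) and the standard library are available. Lean on these libraries where they do the work, as an engineer would, in place of code of your own. Each camera call takes 0.05 s, during which the arm holds its last target. There are 200 camera calls.

### The job

Lift the tube rotor out of its blue stand by its black knob, put the nose of its keyed shaft into the hub of the white tube spinner, and turn it while pressing gently until the key slips into the hub's slot; never force it (stay under about 30 N). Then keep pushing against the spring until the disc sits flush on the hub, and finish like that, still gripping the knob and holding it down. Leave the glass jar, the rubber bulb, the vial and the white tub where they are.

Things in the scene. Friction and masses are not known exactly. Their poses are not given: they have to be found in the camera images.
- spinner: white tube spinner, fixed, casing 150 x 140 x 56 mm (x, y, z), origin under its centre, control panel on its own -x side. On top is a fixed steel hub 52 mm wide in a black ring with a 21 mm bore and one open slot, 8.5 mm wide, reaching 16 mm from the axis. The slot points to the casing's -x, give or take up to 0.4 rad: see it (orange dash on the hub beyond it) or feel for it with the key.
- hub_mouth (a point): centre of the hub's bore at the level of the hub's flat face, 62 mm above the worktop; axes as the spinner's (not turned with the slot). The bore's clear depth is 36 mm with the sprung pin fully down.
- rotor_knob (a point): centre of the rotor's black knob, the place to grip: 34 mm along the rotor's x, 24 mm along its y (grip across these flats), 48 mm tall. z up. The top of the grey disc (72 mm across, 8 mm thick) is 24 mm below this point, its underside 32 mm below, the shaft's tip 66 mm below. When fully home this point is 32 mm above hub_mouth.
- rotor: the same rotor, 0.2 kg, origin at the tip of its shaft. The shaft, 17 mm in diameter, has one orange key, 5 mm wide, reaching 14 mm from the axis on the rotor's own -x side (orange dashes on knob and disc mark the side), from 12 mm above the tip up to the disc. The plain 12 mm nose enters the bore at any angle; then the key rides on the hub's face until it meets the slot.
- stand: fixed blue block 70 x 70 x 40 mm with a 33 mm hole in which the rotor's shaft hangs; the disc rests on its top; origin at the centre of its underside.
- ejector (a joint): sprung brass pin inside the hub, in m: 0 up (its top 20 mm below the hub's face), 0.014 when the rotor is fully home. It pushes up with 3 N at first and about 8.6 N when the rotor is home, so the rotor rises again if let go.
- glass_jar: clear glass jar, 60 mm wide, 82 mm tall, bystander, origin under its centre.
- bulb: orange-red rubber pipette bulb, 53 mm wide, 74 mm tall, bystander, origin under its centre.
- vial: small sample vial with black cap, 25 mm wide, 47 mm tall, bystander, origin under its centre.
- tub: small white tub, 53 mm wide, 46 mm tall, bystander, origin under its centre.
There are look-alikes about, which are no part of the job. Of the things shaped like the spinner, the white one is meant.

How it is judged (in metres and radians):
On the way, in this order (a step that is already met when the one before it is completed fails the run):
1. the rotor is lifted clear of its stand, in the fingers (z of rotor_knob in the frame of stand above 0.114 m and contact force between the fingers and rotor above 2 N), for 0.2 s.
2. the key has slipped into the hub's slot (z of rotor_knob in the frame of hub_mouth below 0.049 m and horizontal distance between rotor_knob and hub_mouth below 0.008 m and angle between rotor_knob's own z axis and vertical below 0.15 rad), for 0.1 s.
At the end, for the whole second after the job is handed in: The rotor is upright (within 0.08 rad) in the hub, its disc within 3 mm of the hub's face, the sprung pin pressed at least 11 mm, the knob within 6 mm of the hub's axis, at rest and still gripped and held down by the fingers (z of rotor_knob in the frame of hub_mouth below 0.035 m and horizontal distance between rotor_knob and hub_mouth below 0.006 m and angle between rotor_knob's own z axis and vertical below 0.08 rad and value of joint ejector above 0.011 m and contact force between the fingers and rotor above 3 N and linear speed of rotor below 0.03 m/s); the arm keeps its last pose, push and grip.
It fails at once if the rotor is forced: it presses on the spinner with more than 40 N (contact force between rotor and spinner above 40 N).
It fails at once if the rotor is tipped over (angle between rotor_knob's own z axis and vertical above 0.6 rad).
It fails at once if a bystander is disturbed (moved more than 30 mm) (distance of any of glass_jar, bulb, vial, tub from where it was at the start of the episode above 0.03 m).
It also fails if it takes over 61 s, if anything falls off the work surface, if the arm or the gripper's body presses on something with over 40 N, if the wrist force passes 120 N, or if a joint passes its speed limit or range.

## Working session

There is one attempt and no reset: what is moved stays moved. The work goes in short steps, Python scripts to look and compute and a shell command to move; the robot and the scene stay as the last step left them, time stands still between calls to the robot, and variables do not carry over. Pictures are saved under pics/ and viewed, at most 10 in all, crops included, and the job is handed in when it is done.

```bash
mkdir -p pics; python3 - <<'E'
from plant import readout, viewer, order, bot
import cv2
for n in("side","top"):
    cv2.imwrite(f"pics/{n}0.png",cv2.resize(viewer.capture(n)[:,:,::-1],(800,600),interpolation=cv2.INTER_CUBIC))
    print(n,viewer.camera_info(n))
print(readout.get_obs())
E
```

```text
side {'fx': 480.8270843325247, 'fy': 480.8270843325247, 'cx': 273.41432379318945, 'cy': 214.75289719599832, 'origin': array([  627.14757024, -1071.61851377,   794.76223664]), 'rotation': array([ 0.94478631, -0.01028599,  0.06534696])}
top {'fx': 382.3229603738905, 'fy': 382.3229603738905, 'cx': 274.89953907132053, 'cy': 209.72187814561335, 'origin': array([531.85670995, -53.95976781, 985.27873536]), 'rotation': array([ 0.04269233,  0.01958318, -1.54108016])}
{'time': 0.1, 'joint_positions': array([-1.30395622e+00,  3.42663584e-01,  1.52496007e+00, -1.09178006e-05,
        1.27539073e+00, -1.45995429e-01]), 'dq': array([-8.36975185e-04, -1.79751239e-03, -2.32832580e-03, -1.63885584e-05,
       -1.64201029e-03,  4.97191774e-04]), 'tau': array([ 1.26097635e-03, -4.32002664e+01, -2.44694871e+01,  7.18628406e-02,
        5.25775237e-02, -5.05516550e-05]), 'tool_pos': array([ 210.57803282, -480.60462868,  291.59545938]), 'tcp_rot': array([-3.14018453e+00, -1.96500045e-04,  4.12838588e-01]), 'contact_force': array([-0.19717914, -0.25243528,  0.19791941]), 'moment': array([ 0.01778304, -0.00549143, -0.00785717]), 'finger_force': 0.0, 'grip_width': 91.89290551512377}
```

View pics/top0.png

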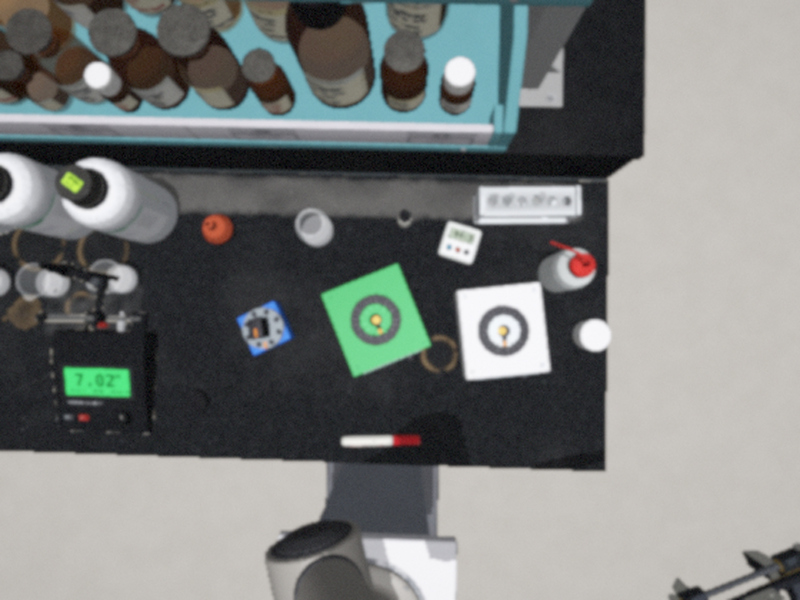

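View pics/side0.png

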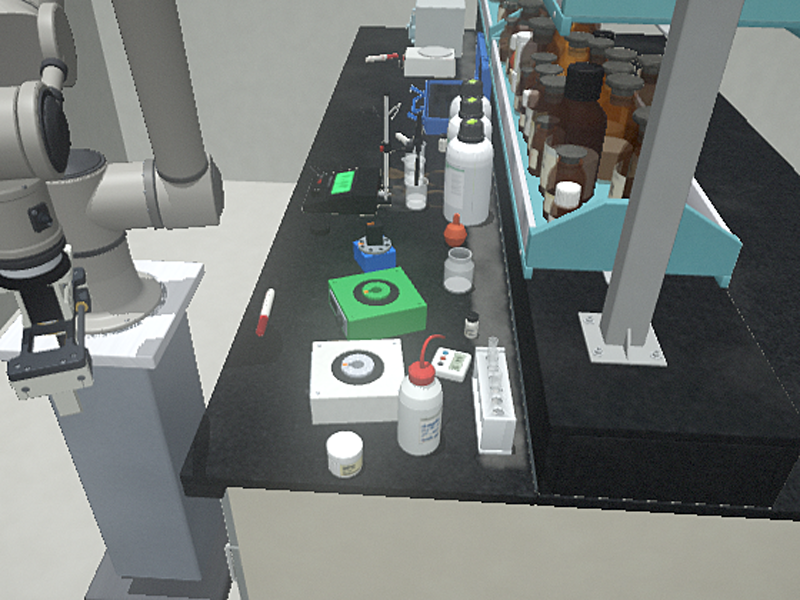

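The top view shows the blue stand and rotor at about (263,327) and the white spinner's hub at about (503,330), with the green look-alike between them. Next I'll enlarge both.

```bash
cat > h.py <<'E'
import numpy as np, cv2
from scipy.spatial.transform import Rotation as R
from plant import readout, viewer, order, bot
def ray(n,u,v):
    c=viewer.camera_info(n); d=np.array([(u-c['cx'])/c['fx'],-(v-c['cy'])/c['fy'],-1])
    return c['origin'],R.from_euler('xyz',c['rotation']).apply(d)
def atz(n,u,v,z):
    o,d=ray(n,u,v); return o+d*(z-o[2])/d[2]
def proj(n,p):
    c=viewer.camera_info(n); q=R.from_euler('xyz',c['rotation']).inv().apply(np.asarray(p,float)-c['origin'])
    return np.c_[c['cx']-c['fx']*q[...,0]/q[...,2], c['cy']+c['fy']*q[...,1]/q[...,2]]
E
python3 - <<'E'
from h import *
ims=[viewer.capture("top").astype(float) for _ in range(4)]
a=np.mean(ims,0).astype(np.uint8)[:,:,::-1]
s=np.mean([viewer.capture("side").astype(float) for _ in range(3)],0).astype(np.uint8)[:,:,::-1]
cv2.imwrite("pics/topavg.png",a);cv2.imwrite("pics/sideavg.png",s)
f=lambda im,x,y,w,h:cv2.resize(im[y:y+h,x:x+w],(400,300),interpolation=cv2.INTER_CUBIC)
# 80x60 px crops at 5x
cv2.imwrite("pics/crop1.png",np.vstack([np.hstack([f(a,145,200,80,60),f(a,312,200,80,60)]),np.hstack([f(s,222,140,80,60),f(s,210,235,80,60)])]))
E
```

```text
(no output)
```

View pics/crop1.png

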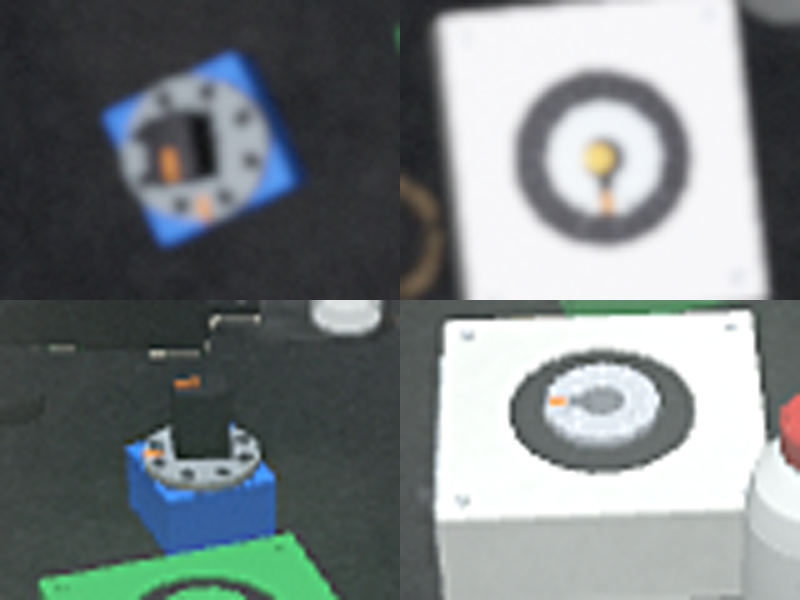

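The crop shows:
- **Rotor:** disc centre about (195,148), with its dash at (204,208).
- **Hub:** centre about (202.5,157) in its tile, with its dash at (207,203).

Both dashes point roughly toward the robot.

```bash
python3 - <<'E'
from h import *
P=lambda n,x,y,ox,oy,z:atz(n,(x+.5)/5-.5+ox,(y+.5)/5-.5+oy,z)
np.set_printoptions(precision=1,suppress=True)
d=P("top",195,148,145,200,48);print("disc top",d)
k=P("top",204,208,145,200,48);print("dash",k-d,np.arctan2(*(k-d)[1::-1]))
print("stand corners",[P("top",x,y,145,200,40)[:2] for x,y in((103,112),(238,50),(303,185),(163,247))])
h=P("top",202.5,157,312,200,60);print("hub ring",h)
h2=P("top",202.5,155.5,312,200,62);print("hub face",h2)
q=P("top",207,203,312,200,62);print("dash",q-h2,np.arctan2(*(q-h2)[1::-1]))
cs=[P("top",x-400,y,312,200,56)[:2] for x,y in((437,17),(738,-5))];print("casing",cs)
print("side disc",P("side",202,454,222,140-60,48),"hub",P("side",203,400-300,210,235,62))
a=cv2.imread("pics/topavg.png")
# knob top footprint etc.
for z,hw in((96,17),):print(proj("top",np.array([d[0],d[1],z])))
# casing yaw by white mask
g=a[190:280,310:400];m=(g.min(2)>150).astype(np.uint8)
n,l,s,c=cv2.connectedComponentsWithStats(m);i=1+s[1:,4].argmax()
r=cv2.minAreaRect(np.argwhere(l==i)[:,::-1].astype(np.float32));b=cv2.boxPoints(r)+[310,190]
W=np.array([atz("top",u,v,56)[:2] for u,v in b]);print("box",W,W.mean(0),np.linalg.norm(np.roll(W,-1,0)-W,axis=1),[np.arctan2(*(W[(i+1)%4]-W[i])[::-1]) for i in range(4)])
b_=a[190:270,140:230].astype(int);m=((b_[...,0]-b_[...,2])>60)
pts=np.argwhere(m)[:,::-1].astype(np.float32);r=cv2.minAreaRect(pts);bb=cv2.boxPoints(r)+[140,190]
W=np.array([atz("top",u,v,40)[:2] for u,v in bb]);print("stand",W,W.mean(0),np.linalg.norm(np.roll(W,-1,0)-W,axis=1))
E
```

```text
disc top [516.9 188.7  48. ]
dash [-29.3  -5.6   0. ] -2.9520814509421656
stand corners [array([533.3, 237.5]), array([566. , 171.3]), array([500.1, 136.3]), array([467.4, 204.8])]
hub ring [ 525. -222.   60.]
hub face [ 525.7 -221.6   62. ]
dash [-22.7  -2.6   0. ] -3.026153790517276
casing [array([ 590.4, -141.2]), array([ 605.3, -286.5])]
side disc [517.8 186.2  48. ] hub [ 524.9 -222.3   62. ]
[[178.3 229.4]]
box [[ 591.5 -140.3]
 [ 610.9 -284.6]
 [ 457.2 -303.5]
 [ 437.5 -160.3]] [ 524.3 -222.2] [145.6 154.9 144.5 155.2] [np.float64(-1.437055418415206), np.float64(-3.0191827179559048), np.float64(1.7070479745040885), np.float64(0.1293683637584039)]
stand [[533.4 241.3]
 [569.5 169.6]
 [500.8 134.3]
 [464.9 205.7]] [517.2 187.7] [80.2 77.2 79.9 77.2]
```

```bash
python3 - <<'E'
from h import *
a=cv2.imread("pics/topavg.png").astype(int)
def cen(x0,y0,x1,y1):
    g=a[y0:y1,x0:x1]; w=np.clip(g[...,2]-g[...,0]-60,0,None).astype(float);ys,xs=np.mgrid[y0:y1,x0:x1]
    return (w*xs).sum()/w.sum(),(w*ys).sum()/w.sum(),w.sum()
k=cen(181,236,192,248);h=cen(428-312+312-0,0,440,1) if 0 else cen(347,235,360,247);t=cen(173,226,184,239)
print(k,h,t)
d=np.array([517,187.7]);q=np.array([525,-222])
K=atz("top",*k[:2],48)[:2]-d;H=atz("top",*h[:2],62)[:2]-q;T=atz("top",*t[:2],96)[:2]-d
for v in(K,H,T):print(v,np.arctan2(-v[1],-v[0]))
E
python3 -m creep '0.018 0.039 0 0 0 -0.028 100;0.018 0.039 0 0 0 -0.028 100;0.018 0.039 0 0 0 -0.028 100;0.018 0.039 0 0 0 -0.028 100;0.018 0.039 0 0 0 -0.028 100;0.018 0.039 0 0 0 -0.028 100;0.018 0.039 0 0 0 -0.028 100;0.018 0.039 0 0 0 -0.028 100'
```

```text
(np.float64(185.1851851851852), np.float64(240.96296296296296), np.float64(27.0)) (np.float64(353.0), np.float64(239.86666666666667), np.float64(30.0)) (np.float64(178.46194690265486), np.float64(232.44955752212388), np.float64(565.0))
[-28.8203839   -4.02768642] 0.1388520243003024
[-21.21446658  -2.25444707] 0.10587197603069097
[-7.25824377  0.35211106] -0.048473879225472055
time: 1.12
tool_pos: [350.6, -176.4, 292.5]
tcp_rot: [3.141, -0.001, 0.187]
contact_force: [1.4, -0.6, -0.3]
grip_width: 92.2
finger_force: 0.0
```

```bash
python3 -m creep '0.0166 0.0364 0 0 0 -0.015 100;0.0166 0.0364 0 0 0 -0.015 100;0.0166 0.0364 0 0 0 0 100;0.0166 0.0364 0 0 0 0 100;0.0166 0.0364 0 0 0 0 100;0.0166 0.0364 0 0 0 0 100;0.0166 0.0364 0 0 0 0 100;0.0166 0.0364 -0.02 0 0 0 100'; python3 -m creep '0.0166 0.0364 -0.02 0 0 0 100;0.0166 0.0364 -0.02 0 0 0 100;0 0 -0.01 0 0 0 100;0 0 0 0 0 0 100;0 0 0 0 0 0 100'
```

```text
time: 1.78
tool_pos: [484.1, 113.0, 276.5]
tcp_rot: [3.141, -0.007, 0.16]
contact_force: [0.8, -1.2, -0.6]
grip_width: 92.1
finger_force: 0.0
time: 2.2
tool_pos: [512.5, 178.1, 225.8]
tcp_rot: [3.141, 0.002, 0.159]
contact_force: [0.9, 0.8, 0.1]
grip_width: 91.9
finger_force: 0.0
```

```bash
python3 -m creep '0.0045 0.0096 -0.02 0 0 0 100;0 0 -0.02 0 0 0 100;0 0 -0.02 0 0 0 100;0 0 -0.02 0 0 0 100;0 0 -0.01 0 0 0 100;0 0 0 0 0 0 100;0 0 0 0 0 0 100'; python3 - <<'E'
from h import *
s=viewer.capture("side")[:,:,::-1];a=viewer.capture("top")[:,:,::-1]
f=lambda im,x,y,w,h:cv2.resize(im[y:y+h,x:x+w],(400,300),interpolation=cv2.INTER_CUBIC)
cv2.imwrite("pics/g1.png",np.hstack([f(s,212,130,100,75),f(a,135,190,100,75)]))
E
```

```text
time: 2.78
tool_pos: [517.9, 187.2, 137.4]
tcp_rot: [3.141, -0.001, 0.158]
contact_force: [0.4, 0.5, 1.6]
grip_width: 91.7
finger_force: 0.0
```

View pics/g1.png

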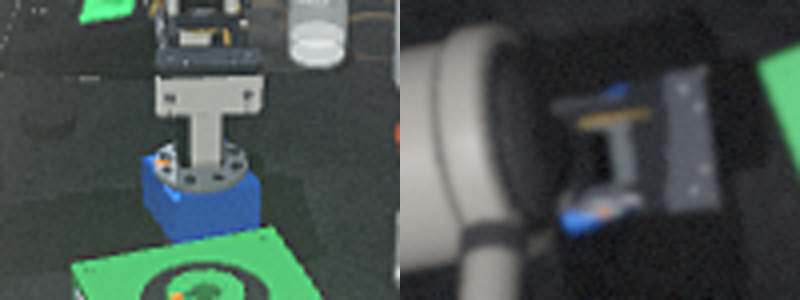

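The near finger is at column 207 and the disc centre at 204, so they line up. I'll go down and close.

```bash
python3 -m creep '0 0 -0.008 0 0 0 100;0 0 -0.008 0 0 0 100;0 0 0 0 0 0 60;0 0 0 0 0 0 0;0 0 0 0 0 0 0;0 0 0 0 0 0 0;0 0 0 0 0 0 0;0 0 0 0 0 0 0';python3 -m creep '0 0 0 0 0 0 0;0 0 0 0 0 0 0;0 0 0 0 0 0 0;0 0 0 0 0 0 0;0 0 0 0 0 0 0;0 0 0 0 0 0 0'
```

```text
time: 3.55
tool_pos: [517.5, 187.9, 120.5]
tcp_rot: [3.142, -0.0, 0.159]
contact_force: [0.4, -0.5, -0.2]
grip_width: 56.5
finger_force: 0.0
time: 4.05
tool_pos: [517.4, 187.9, 120.3]
tcp_rot: [3.142, 0.0, 0.159]
contact_force: [-0.1, 1.0, -0.0]
grip_width: 24.1
finger_force: 29.6
```

```bash
python3 -m creep '0 0 0.01 0 0 0 0;0 0 0.01 0 0 0 0;0 0 0.02 0 0 0 0;0 0 0.02 0 0 0 0;0 0 0.02 0 0 0 0;0 0 0.02 0 0 0 0;0 0 0 0 0 0 0;0 0 0 0 0 0 0';python3 -m creep '0 0 0 0 0 0 0;0 -0.02 0 0 0 0 0;0 -0.03 0 0 0 0 0;0 -0.03 0 0 0 0 0;0 -0.03 0 0 0 0 0;0.001 -0.03 0 0 0 0 0;0.001 -0.03 0 0 0 0 0;0.001 -0.03 0 0 0 0 0';python3 -m creep '0.001 -0.03 0 0 0 0 0;0.001 -0.03 0 0 0 0 0;0.001 -0.03 0 0 0 0 0;0.001 -0.03 0 0 0 0 0;0 -0.03 0 0 0 0 0;0 -0.02 0 0 0 0 0;0 0 0 0 0 0 0;0 0 0 0 0 0 0'
```

```text
time: 4.72
tool_pos: [517.8, 187.9, 221.7]
tcp_rot: [-3.142, -0.003, 0.159]
contact_force: [-0.0, -0.8, -2.1]
grip_width: 23.8
finger_force: 29.6
time: 5.38
tool_pos: [519.5, -13.4, 218.9]
tcp_rot: [-3.141, 0.003, 0.159]
contact_force: [0.8, 0.7, -1.9]
grip_width: 24.0
finger_force: 29.6
time: 6.05
tool_pos: [523.6, -182.8, 218.7]
tcp_rot: [-3.14, 0.002, 0.156]
contact_force: [-0.2, 0.7, -1.6]
grip_width: 24.3
finger_force: 29.6
```

```bash
python3 -m creep '0.001 -0.02 -0.01 0 0 -0.02 0;0.0005 -0.019 -0.01 0 0 -0.02 0;0 0 -0.008 0 0 -0.005 0;0 0 0 0 0 0 0;0 0 0 0 0 0 0;0 0 0 0 0 0 0'; python3 - <<'E'
from h import *
s=np.mean([viewer.capture("side").astype(float) for _ in range(3)],0)[:,:,::-1].astype(np.uint8);a=np.mean([viewer.capture("top").astype(float) for _ in range(3)],0)[:,:,::-1].astype(np.uint8)
f=lambda im,x,y,w,h:cv2.resize(im[y:y+h,x:x+w],(400,300),interpolation=cv2.INTER_CUBIC)
cv2.imwrite("pics/g2.png",np.hstack([f(s,212,215,80,60),f(a,305,195,80,60)]))
c=readout.get_obs()['tool_pos'];print(c)
x,y,z=c
for p in([x,y,z-114.3],[x,y,z-80.3],[525,-222,62]):print((proj("side",np.array(p))-[212,215])*5)
E
```

```text
time: 6.55
tool_pos: [526.0, -219.9, 192.5]
tcp_rot: [-3.141, 0.0, 0.115]
contact_force: [-0.6, -0.1, -2.4]
grip_width: 24.1
finger_force: 29.6
[ 526.07597617 -220.82939167  192.77016556]
[[193.28615084 168.93315293]]
[[191.98138899 111.4233076 ]]
[[191.3456614  197.57404427]]
```

View pics/g2.png

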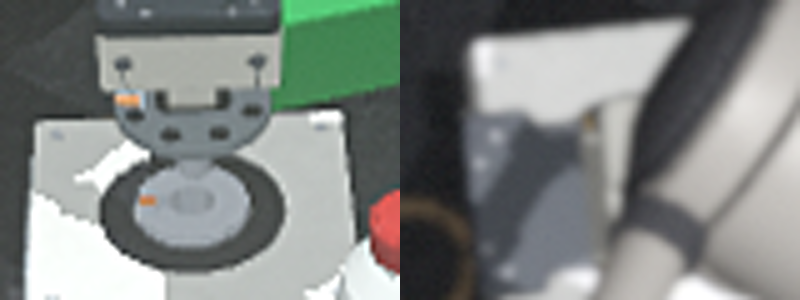

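```bash
python3 -m creep '-0.0008 -0.0015 -0.007 0 0 0 0;0 0 -0.003 0 0 0 0;0 0 -0.003 0 0 0 0;0 0 0 0 0 0 0'; python3 -m creep '0 0 -0.003 0 0 0 0;0 0 -0.002 0 0 0 0;0 0 -0.001 0 0 0 0;0 0 0 0 0 0 0'
```

```text
time: 7.18
tool_pos: [524.7, -222.5, 178.3]
tcp_rot: [-3.141, 0.001, 0.114]
contact_force: [-0.1, -0.4, -2.1]
grip_width: 24.3
finger_force: 29.6
time: 7.52
tool_pos: [525.0, -222.6, 173.0]
tcp_rot: [-3.141, 0.0, 0.114]
contact_force: [0.1, -0.3, -1.8]
grip_width: 23.6
finger_force: 29.6
```

```bash
python3 -m creep '0 0 -0.002 0 0 0 0;0 0 -0.002 0 0 0 0;0 0 0 0 0 0 0'; python3 -m creep '0 0 -0.002 0 0 0 0;0 0 -0.001 0 0 0 0;0 0 0 0 0 0 0';  python3 -m creep '0 0 -0.001 0 0 0 0;0 0 -0.001 0 0 0 0;0 0 0 0 0 0 0'
```

```text
time: 7.77
tool_pos: [524.9, -222.5, 168.9]
tcp_rot: [-3.141, 0.001, 0.114]
contact_force: [0.4, 0.1, -3.1]
grip_width: 24.1
finger_force: 29.6
time: 8.02
tool_pos: [525.0, -222.5, 166.1]
tcp_rot: [-3.141, 0.0, 0.114]
contact_force: [0.5, 0.0, -1.8]
grip_width: 23.9
finger_force: 29.6
time: 8.27
tool_pos: [525.1, -222.6, 164.2]
tcp_rot: [-3.142, 0.0, 0.114]
contact_force: [-0.3, -0.4, -1.2]
grip_width: 24.2
finger_force: 29.6
```

```bash
python3 -m creep '0 0 -0.001 0 0 0 0;0 0 0 0 0 0 0'; python3 -m creep '0 0 -0.001 0 0 0 0;0 0 0 0 0 0 0';  python3 -m creep '0 0 -0.001 0 0 0 0;0 0 0 0 0 0 0'
```

```text
time: 8.43
tool_pos: [525.1, -222.6, 163.2]
tcp_rot: [-3.142, 0.0, 0.114]
contact_force: [0.7, -0.8, -1.5]
grip_width: 24.3
finger_force: 29.6
time: 8.6
tool_pos: [525.1, -222.6, 162.2]
tcp_rot: [-3.142, 0.0, 0.114]
contact_force: [-0.2, 0.9, -2.1]
grip_width: 23.9
finger_force: 29.6
time: 8.77
tool_pos: [525.1, -222.6, 161.2]
tcp_rot: [-3.142, 0.0, 0.114]
contact_force: [0.3, -0.2, -0.9]
grip_width: 24.0
finger_force: 29.6
```

```bash
python3 -m creep '0 0 -0.001 0 0 0 0;0 0 -0.001 0 0 0 0;0 0 0 0 0 0 0'; python3 -m creep '0 0 -0.001 0 0 0 0;0 0 -0.001 0 0 0 0;0 0 0 0 0 0 0';  python3 -m creep '0 0 -0.001 0 0 0 0;0 0 -0.001 0 0 0 0;0 0 0 0 0 0 0'
```

```text
time: 9.02
tool_pos: [525.0, -222.6, 159.1]
tcp_rot: [-3.141, 0.0, 0.114]
contact_force: [0.4, -0.7, -2.4]
grip_width: 24.3
finger_force: 29.6
time: 9.27
tool_pos: [525.0, -222.6, 157.1]
tcp_rot: [-3.141, 0.0, 0.114]
contact_force: [-0.8, -0.4, -1.8]
grip_width: 24.1
finger_force: 29.6
time: 9.52
tool_pos: [525.2, -222.7, 155.5]
tcp_rot: [3.141, -0.0, 0.114]
contact_force: [0.1, 0.6, 0.8]
grip_width: 24.0
finger_force: 29.6
```

The spring came in at about 156 as predicted, so the key is in the slot. I'll keep pushing, gently.

```bash
python3 -m creep '0 0 -0.002 0 0 0 0;0 0 -0.002 0 0 0 0;0 0 0 0 0 0 0'; python3 -m creep '0 0 -0.002 0 0 0 0;0 0 -0.002 0 0 0 0;0 0 0 0 0 0 0';  python3 -m creep '0 0 -0.002 0 0 0 0;0 0 -0.001 0 0 0 0;0 0 0 0 0 0 0'
```

```text
time: 9.77
tool_pos: [525.2, -222.7, 151.3]
tcp_rot: [3.141, -0.0, 0.114]
contact_force: [-0.3, 0.1, 3.1]
grip_width: 24.1
finger_force: 29.6
time: 10.02
tool_pos: [525.2, -222.7, 147.2]
tcp_rot: [3.141, -0.0, 0.114]
contact_force: [0.6, 0.6, 4.9]
grip_width: 23.9
finger_force: 29.6
time: 10.27
tool_pos: [525.3, -222.7, 144.5]
tcp_rot: [3.141, -0.0, 0.114]
contact_force: [-0.6, 0.9, 6.0]
grip_width: 23.9
finger_force: 29.6
```

```bash
python3 -m creep '0 0 -0.001 0 0 0 0;0 0 0 0 0 0 0;0 0 0 0 0 0 0'; python3 -m creep '0 0 -0.001 0 0 0 0;0 0 0 0 0 0 0';  python3 -m creep '0 0 -0.0005 0 0 0 0;0 0 0 0 0 0 0;0 0 0 0 0 0 0'
```

```text
time: 10.52
tool_pos: [525.3, -222.7, 143.7]
tcp_rot: [3.141, -0.0, 0.114]
contact_force: [-0.1, 1.2, 5.4]
grip_width: 24.1
finger_force: 29.6
time: 10.68
tool_pos: [525.3, -222.7, 142.7]
tcp_rot: [3.141, -0.001, 0.114]
contact_force: [-0.5, 1.5, 4.8]
grip_width: 24.2
finger_force: 29.6
time: 10.93
tool_pos: [525.3, -222.7, 142.3]
tcp_rot: [3.141, -0.001, 0.114]
contact_force: [-1.0, 1.2, 5.5]
grip_width: 24.1
finger_force: 29.6
```

```bash
python3 -m creep '0 0 -0.0005 0 0 0 0;0 0 0 0 0 0 0;0 0 0 0 0 0 0'; python3 -m creep '0 0 -0.0005 0 0 0 0;0 0 0 0 0 0 0;0 0 0 0 0 0 0';python3 - <<'E'
from h import *
s=np.mean([viewer.capture("side").astype(float) for _ in range(3)],0)[:,:,::-1].astype(np.uint8)
cv2.imwrite("pics/g3.png",cv2.resize(s[215:275,212:292],(800,600),interpolation=cv2.INTER_CUBIC))
print(readout.get_obs()['contact_force'])
E
```

```text
time: 11.18
tool_pos: [525.3, -222.7, 142.3]
tcp_rot: [3.141, -0.001, 0.114]
contact_force: [-3.1, 1.5, 9.7]
grip_width: 24.1
finger_force: 29.6
time: 11.43
tool_pos: [525.3, -222.7, 142.3]
tcp_rot: [3.141, -0.001, 0.114]
contact_force: [-3.1, 2.4, 14.0]
grip_width: 24.2
finger_force: 29.6
[-4.22200093  2.45048244 14.73356084]
```

View pics/g3.png

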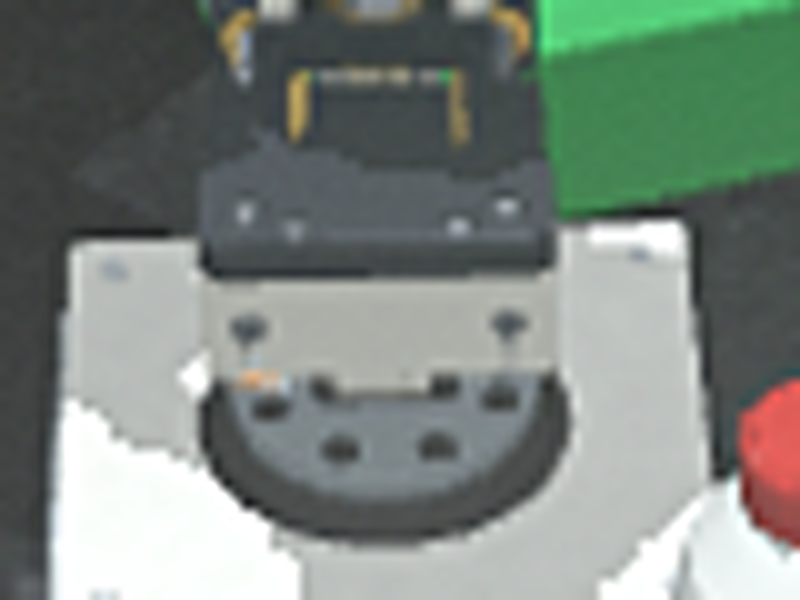

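The picture shows the disc (centre about (385,400)) flat on the hub. The force rose to 14 N against a hard stop at TCP z 142.3, which is the predicted home height. I'm handing it in.

```bash
python3 -c "
from plant import order
print(order.close_job())"
```

```text
the job is handed in; nothing more can be done
None
```

I handed the job in with the rotor in the white spinner's hub, key in the slot and disc flush, still gripped and held down with about 14 N; the hand-in did not report a verdict.

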